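Bleed the spray line and find the tin with the spare valve ball

ROBOT

A 6-joint arm with a two-finger parallel gripper is mounted at the origin on the work surface. World frame = base frame: x ahead of the robot, y to its left, z up, the work surface at z = 0. Lengths are in m, angles in rad, forces in N, time in s.
With the tool pointing down it reaches from about 0.3 to 0.875 m from the base axis. Payload 6.4 kg.
Tool frame: the origin (TCP) lies at the very end of the fingers, on their centre line; the grasp point (between the pads) lies 19 mm behind it (ctrl.hold_point_z is the distance from the TCP to the grasp point, in m); y points along the fingers, x is the direction in which the jaws open and shut, and the axes are right-handed (so a half turn about y gives the same grasp; the last joint's range is limited). The gripper opens to 85 mm and grips with 20 to 120 N. Pads are 22 mm wide; open, the fingers measure 114 mm over their backs; the gripper's body (76 mm by 85 mm) begins 54 mm behind the grasp point. The pads swing forward as they close: fully open they stand 13 mm farther back than shut.
Start: joints at [1.054, 0.181, 1.607, -0, 1.354, -0.206], TCP at [0.176, 0.547, 0.231] pointing down, gripper open.
Joint ranges: [-2.99, 2.99], [-0.89, 2.07], [0.3, 2.58], [-1.14, 4.28], [0, 2.63], [-3.12, 3.12]. Speed limits (rad/s): [2.57, 2.57, 3.01, 3.14, 3.14, 3.14].

INTERFACE

Orientations are given as a unit quaternion [w, x, y, z].
In Python, from bench import ctrl, imaging gives the robot as it stands.
- The arm moves only by the shell command python3 -m jog 'ROWS'. ROWS is JSON, a list of rows, each a list of 3 entries, a list of its own where there are three numbers: the shift along the tool's x, y, z in cm, then the turn, a rotation vector about the tool's x, y, z in rad, then the finger opening in cm, from 0 to 8.54. A call has 1 to 12 rows; each row shifts and turns the pose as measured when the row begins, along the tool's axes as they then stand; what a row does not reach is not made up. A row lasts 1/12 s, in which the tool goes at most 41.7 mm and 7.16 degrees, less where a joint would pass 70% of its speed; a pose out of reach is approached as far as the arm can. A call is refused whole if a number of a shift passes 4.17 or a number of a turn 0.125, either way. A call with a gripper value outside its range is refused whole. The fingers move at their own pace and stop on an object; the grip force is fixed at half the most. Time passes only in rows, so rows that do not move let the fingers close. It gives the time, the measured TCP pose, the force and the opening at its end, in the units of the state.
- ctrl.get_obs(): the state, without advancing time (a new reading comes with each control period).
- imaging.camera(name): name is "side" or "top"; returns a dict with "frame" (384x512x3 uint8, red, green, blue), "depth" (384x512 float32, m along the optical axis (not along the pixel's ray), 0 where there is no reading), "K" (3x3 intrinsics, pixels), "R" (3x3) and "t" (3): a world point X has camera coordinates R X + t. Camera axes: x right, y down, z forward; pixel columns grow to the right and rows downward; lengths in m; the calibration is good to about 2 mm. A picture is of the moment at which its call begins.
- ctrl.hand_in(): hands the job in, once; it reports no verdict.
The state is a dict: "time_s": time; "q": joint angles; "dq": joint speeds; "joint_efforts": joint torques, N m; "eef_pos": TCP position; "eef_rot": TCP orientation; "wrist_force": force on the tool from outside, world axes, zero at the start; "torque": the same for the moment, N m; "opening": opening from 0.0 (shut) to 1.0 (fully open).
Only numpy, scipy, OpenCV 4.12 (cv2) and the standard library are available. Lean on these libraries where they do the work, as an engineer would, in place of code of your own. Each camera call takes 0.05 s, during which the arm holds its last target. There are 200 camera calls.

TASK

Before the spray gun's check ball is changed, bleed its air line: pull the black slide-valve knob on the manifold all the way out, then push it fully home again. Then lift and shake the three sealed steel tins to find the one in which the heavy spare ball rattles, and present that tin forward: finish while still holding it up, level and still, over the middle of the plywood turntable, a hand's breadth or more above it. Stand any quiet tin you lifted back upright where it was, and leave everything else on the bench alone.

Things in the scene. Friction and masses are not known exactly. Their poses are not given: they have to be found in the camera images.
- tin_a_mid (a point): one of three sealed steel tins that look the same: closed boxes 110 mm long (own x), 48 wide (own y), 50 tall (own z); the point is the centre, 25 mm above the underside; starts standing on the bench. Any of the three may hold the heavy ball, drawn anew each time whatever its name. Tins weigh 0.2 to 0.55 kg; weight does not tell them apart
- tin_b_mid (a point): one of three sealed steel tins that look the same: closed boxes 110 mm long (own x), 48 wide (own y), 50 tall (own z); the point is the centre, 25 mm above the underside; starts standing on the bench. One tin holds a loose 34 mm, 0.16 kg steel ball: tipped lengthwise it rolls 35 mm either side of the middle, knocks at the end wall and shifts the balance
- tin_c_mid (a point): one of three sealed steel tins that look the same: closed boxes 110 mm long (own x), 48 wide (own y), 50 tall (own z); the point is the centre, 25 mm above the underside; starts standing on the bench. The two tins without the steel ball hold a loose foam bead of 10 g and 34 mm and stay practically quiet; any of the three may be the one with the steel ball
- valve (a joint): slide valve of the air manifold: 0 = knob fully home, 0.030 m = fully out (its stop). An over-centre detent holds it at either end: about 6 N to leave an end, easing to nothing half-way, then it snaps on to the other end
- valve_grip (a point): middle of the valve's black round knob (28 mm across, 22 mm long, its axis level, 60 mm above the bench, on a thin stem). The knob comes out along the point's own -x axis (roughly towards the robot). The point moves with the knob. Behind it stands the manifold, an aluminium block 85 mm tall with a low gauge on top (98 mm in all)
- turntable_top (a point): centre of the top of the painter's turntable, a round plywood disc 130 mm across, its top 30 mm above the bench, fixed
- paint_can: bystander, to be left alone: closed steel paint can, 84 mm across, 110 mm tall; origin at its underside
- tape_roll: bystander, to be left alone: flat-lying cream roll of masking tape, 90 mm across, 24 mm high; origin at its underside
- sanding_block: bystander, to be left alone: cork sanding block, 70 x 45 x 28 mm; origin at its underside
- scraper: bystander, to be left alone: flat scraper with a handle, lying along its x axis; origin at its underside
- spanner: bystander, to be left alone: steel open spanner, lying along its x axis; origin at its underside
- mixing_cup: bystander, to be left alone: empty white plastic mixing cup, 72 mm across, 80 mm tall; origin at its underside

How it is judged:
By the outcome, as a careful person would: the job done as asked, in the order asked, and still so for the second after the job is handed in, while the arm keeps its last pose, push and grip.
It also fails if it takes over 72 s, if anything falls off the work surface, if the arm or the gripper's body presses on something with over 40 N, if the wrist force passes 120 N, or if a joint passes its speed limit or range.

## Working session

There is one attempt and no reset: what is moved stays moved. The work goes in short steps, Python scripts to look and compute and a shell command to move; the robot and the scene stay as the last step left them, time stands still between calls to the robot, and variables do not carry over. Pictures are saved under pics/ and viewed, about 8 in all and at most 12, crops included, and the job is handed in when it is done.

```bash
ls; mkdir -p pics
python3 - <<'E'
from bench import ctrl, imaging
import cv2,numpy as np
print(ctrl.get_obs(), ctrl.hold_point_z)
for n in("top","side"):
    c=imaging.camera(n); cv2.imwrite(f"pics/{n}0.png",c["frame"][:,:,::-1]); np.savez(f"{n}0.npz",**c)
    print(n,c["K"].tolist(),c["R"].round(3).tolist(),c["t"].round(3).tolist())
E
```

```text
pics
{'time_s': 0.0, 'q': array([ 1.05369593e+00,  1.81557988e-01,  1.60802256e+00,  2.28211889e-05,
        1.35378390e+00, -2.06322430e-01]), 'dq': array([-4.77089726e-04,  9.65169898e-04,  9.05189648e-05, -1.01182077e-03,
        3.15384412e-04, -2.02678780e-04]), 'joint_efforts': array([-2.36217311e-03, -4.44867218e+01, -3.51337552e+01, -6.33477175e-04,
        9.22708452e-03,  8.45784797e-06]), 'eef_pos': array([0.17554315, 0.54696608, 0.23036759]), 'eef_rot': array([-0.57110835,  0.57160907,  0.41601765, -0.4171662 ]), 'wrist_force': array([-0.16342465, -0.61006662,  0.82897784]), 'torque': array([-0.00462774, -0.02336248, -0.02252463]), 'opening': 0.9986384039959036} 0.0187
top [[358.86081265766467, 0.0, 255.09188918688727], [0.0, 358.86081265766467, 192.77319361692545], [0.0, 0.0, 1.0]] [[0.014, -0.999, 0.034], [-0.996, -0.017, -0.086], [0.086, -0.033, -0.996]] [0.008, 0.555, 1.136]
side [[378.0221222407886, 0.0, 253.41523451720556], [0.0, 378.0221222407886, 195.85339325466924], [0.0, 0.0, 1.0]] [[-0.96, -0.281, -0.001], [-0.184, 0.63, -0.755], [0.213, -0.724, -0.656]] [0.525, 0.12, 0.913]
```

View pics/top0.png

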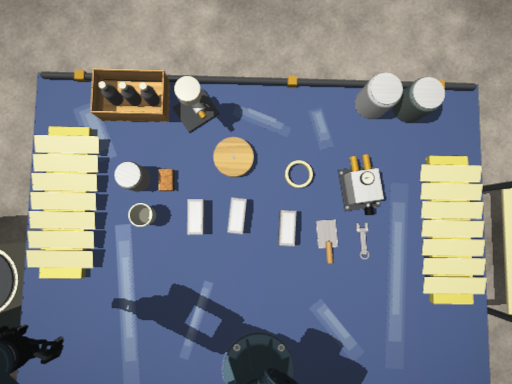

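View pics/side0.png

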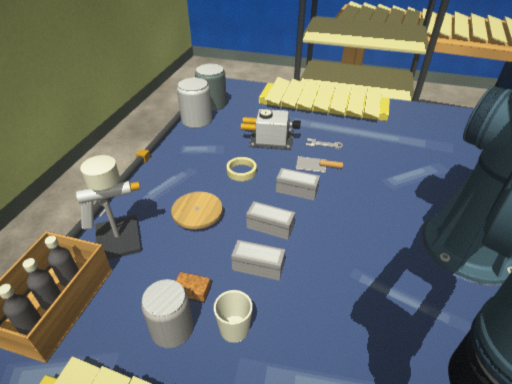

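Top view: tins at about (195,217), (237,215), (288,228), turntable (234,157), valve knob (370,210) below the manifold (363,187). In the side view the knob is at (295,125). Next I turn these into positions.

```bash
cat > h.py <<'E'
import numpy as np,cv2
from scipy.spatial.transform import Rotation as Ro
def cloud(c):
    d=c["depth"].astype(float); v,u=np.indices(d.shape); K=c["K"]
    X=np.stack([(u-K[0,2])/K[0,0]*d,(v-K[1,2])/K[1,1]*d,d],-1)
    W=(X-c["t"])@c["R"]; W[d==0]=np.nan
    return W
def rot(o): 
    w,x,y,z=o["eef_rot"]; return Ro.from_quat([x,y,z,w])
def go(o,p,R):
    """shift (tool axes, cm) and turn (tool rotvec) from obs o to TCP p, orientation matrix R"""
    r=rot(o); return (r.inv().apply(np.array(p)-o["eef_pos"])*100).round(2),(r.inv()*Ro.from_matrix(R)).as_rotvec().round(3)
E
python3 - <<'E'
from h import *
for n in("top","side"):
    c=dict(np.load(f"{n}0.npz")); W=cloud(c); f=c["frame"].astype(int)
    P=W.reshape(-1,3); 
    print(n,"bench z",np.nanmedian(P[(P[:,2]<.02)&(P[:,2]>-.03)&(P[:,0]>.3)&(P[:,0]<.5)][:,2]))
    def rect(name,lo,hi,z):
        m=np.all((P>[*lo,z[0]])&(P<[*hi,z[1]]),1)
        Q=P[m]
        if len(Q)<5: print(name,len(Q));return
        (cx,cy),wh,a=cv2.minAreaRect((Q[:,:2]*1000).astype(np.float32))
        print(name,len(Q),"c",round(cx),round(cy),"wh",np.round(wh),"ang",round(a,1),"z",np.round(np.percentile(Q[:,2],[5,50,95]),3))
    if n=="top": px={"A":(195,217),"B":(237,215),"C":(288,228),"tt":(234,157),"man":(355,190),"knob":(370,210),"gauge":(367,178),"tape":(290,175),"cup":(135,210),"can":(126,175),"scr":(327,232),"span":(363,245)}
    else: px={"A":(258,258),"B":(271,219),"C":(297,183),"tt":(197,209),"knob":(296,125),"man":(272,125),"gauge":(265,114)}
    for k,(u,v) in px.items(): print(k,W[v,u].round(3))
    if n=="top": C={k:W[v,u] for k,(u,v) in px.items()}
    for k in "ABC": rect(k,C[k][:2]-.075,C[k][:2]+.075,(.035,.07))
    rect("tt",C["tt"][:2]-.08,C["tt"][:2]+.08,(.02,.045))
    rect("man",C["man"][:2]-.1,C["man"][:2]+.1,(.075,.09))
    m=np.all((P>[.40,-.42,.035])&(P<[.60,-.2,.09]),1)&(f.reshape(-1,3).max(1)<60)
    Q=P[m]; print("dark",len(Q)); 
    idx=np.argwhere(m.reshape(384,512))
    for (v,u),q in list(zip(idx,Q))[:60:1]: print(u,v,q.round(3),end=";")
    print()
E
```

```text
top bench z 0.000640171252750651
A [0.474 0.205 0.05 ]
B [0.482 0.074 0.053]
C [ 0.444 -0.087  0.051]
tt [0.67  0.087 0.031]
man [ 0.564 -0.291  0.083]
knob [ 0.503 -0.34   0.075]
gauge [ 0.6   -0.324  0.097]
tape [ 0.618 -0.099  0.002]
cup [0.493 0.39  0.052]
can [0.594 0.404 0.109]
scr [ 0.432 -0.222  0.001]
span [ 0.391 -0.339  0.008]
A 559 c 477 203 wh [107.  47.] ang 1.2 z [0.046 0.051 0.054]
B 542 c 482 74 wh [ 48. 110.] ang 84.6 z [0.047 0.051 0.054]
C 558 c 446 -86 wh [ 49. 110.] ang 87.0 z [0.046 0.051 0.054]
tt 1249 c 673 89 wh [127. 127.] ang 45.9 z [0.027 0.03  0.034]
man 791 c 561 -331 wh [139.  92.] ang 7.4 z [0.08  0.085 0.088]
dark 72
361 181 [ 0.591 -0.308  0.09 ];362 182 [ 0.588 -0.311  0.09 ];372 202 [ 0.528 -0.345  0.08 ];373 202 [ 0.528 -0.351  0.07 ];370 205 [ 0.519 -0.345  0.062];370 206 [ 0.516 -0.341  0.071];371 206 [ 0.516 -0.345  0.069];366 207 [ 0.513 -0.332  0.062];367 207 [ 0.513 -0.333  0.068];369 207 [ 0.512 -0.337  0.073];370 207 [ 0.513 -0.342  0.07 ];371 207 [ 0.513 -0.344  0.071];372 207 [ 0.513 -0.348  0.07 ];365 208 [ 0.51  -0.328  0.063];366 208
[... 2801 characters left out ...]
04 -0.328  0.064];296 125 [ 0.501 -0.327  0.066];297 125 [ 0.498 -0.333  0.063];298 125 [ 0.495 -0.33   0.065];299 125 [ 0.492 -0.331  0.065];293 126 [ 0.51  -0.325  0.061];294 126 [ 0.507 -0.327  0.061];295 126 [ 0.504 -0.331  0.059];296 126 [ 0.5   -0.326  0.063];297 126 [ 0.497 -0.326  0.063];298 126 [ 0.494 -0.329  0.062];299 126 [ 0.49  -0.324  0.065];293 127 [ 0.51  -0.328  0.056];294 127 [ 0.507 -0.327  0.057];295 127 [ 0.504 -0.329  0.056];296 127 [ 0.5   -0.325  0.059];297 127 [ 0.497 -0.327  0.059];298 127 [ 0.494 -0.332  0.056];299 127 [ 0.491 -0.33   0.058];295 128 [ 0.503 -0.328  0.053];296 128 [ 0.501 -0.332  0.052];297 128 [ 0.497 -0.328  0.055];298 128 [ 0.494 -0.33   0.054];
```

Run:
```python
import cv2
a=cv2.imread("pics/top0.png")[140:270,270:400]; b=cv2.imread("pics/side0.png")[95:195,225:355]
a=cv2.resize(a,(390,390),interpolation=cv2.INTER_CUBIC);b=cv2.resize(b,(400,390),interpolation=cv2.INTER_CUBIC)
cv2.imwrite("pics/crop1.png",cv2.hconcat([a,b]))
```

```text
(no output)
```

View pics/crop1.png

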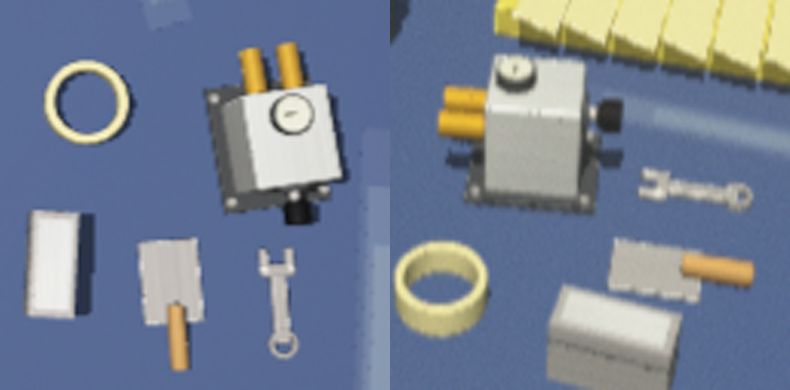

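Crop: the black knob is at about (297,210) of the crop and the manifold is yawed about 8.5°. Measured knob: x 0.491–0.513, y −0.340, z 0.06, which matches the given sizes. Tin sizes also agree. Next I work out the approach.

```bash
cat >> h.py <<'E'
def down(yaw,flip=1):
    """tool down, jaws (tool x) at yaw deg+90"""
    a=np.radians(yaw); x=flip*np.array([-np.sin(a),np.cos(a),0]); z=np.array([0,0,-1.]); return np.stack([x,np.cross(z,x),z],1)
E
python3 - <<'E'
from h import *
from bench import ctrl
o=ctrl.get_obs(); print(rot(o).as_matrix().round(3))
for f in(1,-1): print(go(o,[.502,-.340,.15],down(8.5,f)))
r=rot(o)
# after turning to target, shift in new axes
for f in(1,-1): print((down(8.5,f).T@(np.array([.502,-.340,.15])-o["eef_pos"])*100).round(1))
E
```

```text
[[ 0.306 -0.001 -0.952]
 [ 0.952 -0.001  0.306]
 [-0.002 -1.     0.   ]]
(array([-74.45,   8.14, -58.21]), array([-1.541, -0.359, -0.361]))
(array([-74.45,   8.14, -58.21]), array([-0.458,  1.966,  1.965]))
[-92.6  19.2   8. ]
[ 92.6 -19.2   8. ]
```

The tool's y axis runs along the fingers, so the orientation helper needs to follow that.

```bash
cat >> h.py <<'E'
def down(yaw,flip=1):
    "fingers (tool y) down, jaws (tool x) at yaw deg+90"
    a=np.radians(yaw); x=flip*np.array([-np.sin(a),np.cos(a),0]); y=np.array([0,0,-1.]); return np.stack([x,y,np.cross(x,y)],1)
E
python3 - <<'E'
from h import *
from bench import ctrl
o=ctrl.get_obs()
for f in(1,-1): print(go(o,[.502,-.340,.15],down(8.5,f)),(down(8.5,f).T@(np.array([.502,-.340,.15])-o["eef_pos"])*100).round(1))
E
```

```text
(array([-74.45,   8.14, -58.21]), array([-0.001, -0.459, -0.001])) [-92.6   8.  -19.2]
(array([-74.45,   8.14, -58.21]), array([ 2.000e-03,  2.682e+00, -1.000e-03])) [92.6  8.  19.2]
```

```bash
cat > w.py <<'E'
import sys; from h import *; from bench import ctrl
o=ctrl.get_obs(); p=[float(v) for v in sys.argv[1:4]]
print(round(o["time_s"],2),o["eef_pos"].round(4),"op",round(o["opening"],3),"F",o["wrist_force"].round(1),"q6",o["q"].round(2)[[0,5]],go(o,p,down(float(sys.argv[4]))))
E
python3 -m jog '[[[0,0,0],[0,-0.115,0],8.5],[[0,0,0],[0,-0.115,0],8.5],[[0,0,0],[0,-0.115,0],8.5],[[0,0,0],[0,-0.115,0],8.5],[[-4,0,-0.8],[0,0,0],8.5],[[-4,0,-0.8],[0,0,0],8.5],[[-4,0,-0.8],[0,0,0],8.5],[[-4,0,-0.8],[0,0,0],8.5],[[-4,0,-0.8],[0,0,0],8.5],[[-4,0,-0.8],[0,0,0],8.5],[[-4,0,-0.8],[0,0,0],8.5],[[-4,0,-0.8],[0,0,0],8.5]]'
python3 w.py .502 -.340 .15 8.5
```

```text
time_s: 1.1
eef_pos: [0.2905, 0.2373, 0.2238]
eef_rot: [0.451, -0.451, -0.54, 0.549]
wrist_force: [1.1, 0.2, 0.2]
opening: 0.996
1.1 [0.2905 0.2373 0.2238] op 0.996 F [1.1 0.2 0.2] q6 [ 0.37 -1.39] (array([-60.6 ,   7.73, -10.11]), array([-0.01 ,  0.039, -0.008]))
```

```bash
python3 -m jog '[[[-4,0,-0.7],[0,0.03,0],8.5],[[-4,0,-0.7],[0,0,0],8.5],[[-4,0,-0.7],[0,0,0],8.5],[[-4,0,-0.7],[0,0,0],8.5],[[-4,0,-0.7],[0,0,0],8.5],[[-4,0,-0.7],[0,0,0],8.5],[[-4,0,-0.7],[0,0,0],8.5],[[-4,0,-0.7],[0,0,0],8.5],[[-4,0,-0.7],[0,0,0],8.5],[[-4,0,-0.7],[0,0,0],8.5],[[-4,0.5,-0.7],[0,0,0],8.5],[[-4,0.5,-0.7],[0,0,0],8.5]]'
python3 w.py .502 -.340 .15 8.5
```

```text
time_s: 2.1
eef_pos: [0.4458, -0.2381, 0.217]
eef_rot: [0.459, -0.462, -0.534, 0.54]
wrist_force: [0.1, 0.6, 0.9]
opening: 0.994
2.1 [ 0.4458 -0.2381  0.217 ] op 0.994 F [0.1 0.6 0.9] q6 [-0.72 -2.44] (array([-10.87,   6.78,  -4.03]), array([-0.004,  0.004, -0.009]))
```

```bash
python3 -m jog '[[[-3.6,0.5,-1.4],[0,0,0],6],[[-3.6,1,-1.4],[0,0,0],6],[[-2.5,1.5,-0.8],[0,0,0],6],[[0,0,0],[0,0,0],6],[[0,0,0],[0,0,0],6]]'
python3 w.py .502 -.340 .10 8.5
```

```text
time_s: 2.52
eef_pos: [0.4965, -0.3415, 0.1818]
eef_rot: [0.462, -0.463, -0.531, 0.538]
wrist_force: [0.0, -0.0, -0.4]
opening: 0.7
2.52 [ 0.4965 -0.3415  0.1818] op 0.7 F [ 0.  -0.  -0.4] q6 [-0.79 -2.51] (array([ 0.13,  8.18, -0.61]), array([-0.006, -0.004, -0.007]))
```

```bash
python3 -m jog '[[[0.1,3,-0.5],[0,0,0],6],[[0,3.5,0],[0,0,0],6],[[0,3.5,0],[0,0,0],6],[[0,2.5,0],[0,0,0],6],[[0,1.5,0],[0,0,0],6],[[0,0.3,0],[0,0,0],6]]'
python3 w.py .501 -.340 .041 8.5
python3 - <<'E'
from bench import imaging
import cv2
o=[]
for n,(a,b,c,d) in {"top":(150,250,310,410),"side":(80,180,240,340)}.items():
    f=imaging.camera(n)["frame"][a:b,c:d,::-1]; o.append(cv2.resize(f,(390,390),interpolation=cv2.INTER_CUBIC))
cv2.imwrite("pics/k1.png",cv2.hconcat(o))
E
```

```text
time_s: 3.02
eef_pos: [0.5016, -0.338, 0.0384]
eef_rot: [0.46, -0.465, -0.532, 0.539]
wrist_force: [-0.2, 0.5, -0.8]
opening: 0.708
3.02 [ 0.5016 -0.338   0.0384] op 0.708 F [-0.2  0.5 -0.8] q6 [-0.78 -2.5 ] (array([-0.19, -0.26,  0.09]), array([-0.002, -0.002, -0.011]))
```

View pics/k1.png

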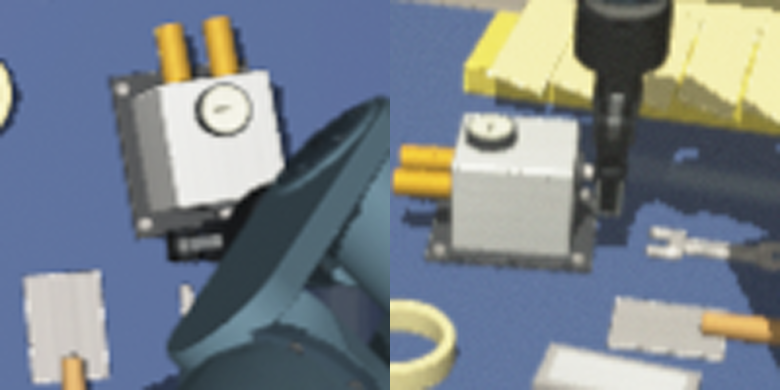

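The fingers straddle the knob (finger tip at about (610,205) in the side crop), clear of the manifold. Closing.

```bash
python3 -m jog '[[[-0.1,0,0],[0,0,0],2],[[0,0,0],[0,0,0],1],[[0,0,0],[0,0,0],1],[[0,0,0],[0,0,0],1],[[0,0,0],[0,0,0],1],[[0,0,0],[0,0,0],1]]'
python3 w.py .501 -.340 .041 8.5
```

```text
time_s: 3.62
eef_pos: [0.5044, -0.3393, 0.0455]
eef_rot: [0.457, -0.467, -0.532, 0.538]
wrist_force: [1.7, -0.7, -6.9]
opening: 0.307
3.62 [ 0.5044 -0.3393  0.0455] op 0.307 F [ 1.7 -0.7 -6.9] q6 [-0.78 -2.5 ] (array([-0.01,  0.45,  0.35]), array([ 0.003, -0.001, -0.016]))
```

```bash
python3 -m jog '[[[0,0.2,0.5],[0,0,0],1],[[0,0,0.7],[0,0,0],1],[[0,0,0.7],[0,0,0],1],[[0,0,0.7],[0,0,0],1],[[0,0,0.7],[0,0,0],1]]'
python3 w.py .474 -.344 .041 8.5
```

```text
time_s: 4.03
eef_pos: [0.4745, -0.3441, 0.0455]
eef_rot: [0.455, -0.469, -0.534, 0.537]
wrist_force: [36.3, 6.4, -10.3]
opening: 0.31
4.03 [ 0.4745 -0.3441  0.0455] op 0.31 F [ 36.3   6.4 -10.3] q6 [-0.83 -2.55] (array([0.03, 0.45, 0.05]), array([ 0.01 , -0.001, -0.018]))
```

```bash
python3 -m jog '[[[0,0,0],[0,0,0],1],[[0,0,0],[0,0,0],1]]'
python3 w.py .474 -.344 .041 8.5;  python3 - <<'E'
from bench import imaging
import cv2
f=imaging.camera("side")["frame"][80:180,230:340,::-1]; cv2.imwrite("pics/k2.png",cv2.resize(f,(550,500),interpolation=cv2.INTER_CUBIC))
E
```

```text
time_s: 4.2
eef_pos: [0.4749, -0.344, 0.0456]
eef_rot: [0.454, -0.471, -0.535, 0.535]
wrist_force: [4.0, -0.7, -11.2]
opening: 0.307
4.2 [ 0.4749 -0.344   0.0456] op 0.307 F [  4.   -0.7 -11.2] q6 [-0.83 -2.55] (array([0.02, 0.46, 0.09]), array([ 0.015, -0.003, -0.019]))
```

View pics/k2.png

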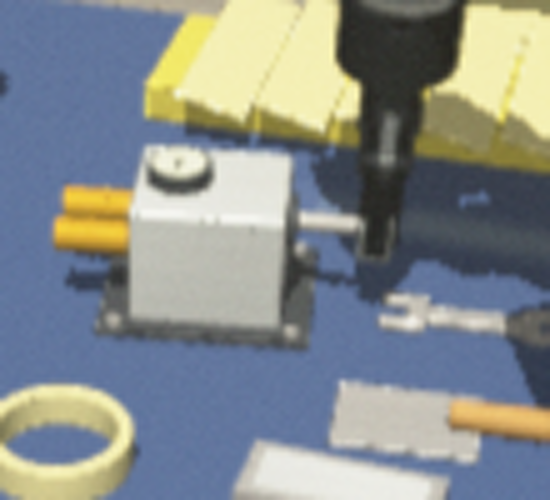

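The stem is exposed from (300,218) to (360,222), so the knob is fully out, and the move hit the stop at about 30 mm. Pushing home.

```bash
python3 -m jog '[[[0,0,-0.7],[0,0,0],1],[[0,0,-0.7],[0,0,0],1],[[0,0,-0.7],[0,0,0],1],[[0,0,-0.7],[0,0,0],1],[[0,0,-0.6],[0,0,0],1]]'
python3 w.py .5044 -.3393 .041 8.5
```

```text
time_s: 4.67
eef_pos: [0.5049, -0.339, 0.0454]
eef_rot: [0.457, -0.468, -0.533, 0.536]
wrist_force: [-35.1, -9.8, 5.2]
opening: 0.305
4.67 [ 0.5049 -0.339   0.0454] op 0.305 F [-35.1  -9.8   5.2] q6 [-0.78 -2.5 ] (array([-0.01,  0.44,  0.05]), array([ 0.007, -0.005, -0.014]))
```

```bash
python3 -m jog '[[[0,0,0],[0,0,0],1],[[0,0,0],[0,0,0],5],[[0,0,0],[0,0,0],7],[[0,0,0],[0,0,0],7],[[0,0,0],[0,0,0],7],[[0,-3,0],[0,0,0],7],[[0,-4,0],[0,0,0],8.5],[[0,-4,0],[0,0,0],8.5],[[0,-3,0],[0,0,0],8.5],[[0,0,0],[0,-0.1,0],8.5],[[0,0,0],[0,-0.1,0],8.5]]'
python3 w.py .4455 -.0845 .15 -2.4
python3 - <<'E'
from h import *; from bench import imaging
c=imaging.camera("side"); W=cloud(c).reshape(-1,3); f=c["frame"].reshape(-1,3)
m=np.all((W>[.40,-.42,.045])&(W<[.60,-.2,.085]),1)&(f.max(1)<60); print(m.sum(),np.percentile(W[m],[3,50,97],axis=0).round(3))
E
```

```text
time_s: 5.58
eef_pos: [0.5101, -0.3379, 0.1981]
eef_rot: [0.396, -0.414, -0.577, 0.582]
wrist_force: [-0.6, 0.3, -0.9]
opening: 0.992
5.58 [ 0.5101 -0.3379  0.1981] op 0.992 F [-0.6  0.3 -0.9] q6 [-0.78 -2.7 ] (array([26.12,  4.19, -2.63]), array([ 0.014,  0.394, -0.023]))
53 [[ 0.491 -0.337  0.053]
 [ 0.5   -0.329  0.068]
 [ 0.511 -0.324  0.076]]
```

```bash
python3 -m jog '[[[0,0,0],[0,0.12,0],8.5],[[0,0,0],[0,0.12,0],8.5],[[0,0,0],[0,0.12,0],8.5],[[0,0,0],[0,0.03,0],8.5],[[4,0.5,1.2],[0,0,0],8.5],[[4,0.5,1.2],[0,0,0],8.5],[[4,0.5,1.2],[0,0,0],8.5],[[4,0.5,1.2],[0,0,0],8.5],[[4,0.5,1.2],[0,0,0],8.5],[[3,0.5,1],[0,0,0],8.5]]'
python3 w.py .4455 -.0845 .10 -2.4
```

```text
time_s: 6.47
eef_pos: [0.4601, -0.1086, 0.1644]
eef_rot: [-0.504, 0.536, 0.48, -0.478]
wrist_force: [1.4, 0.9, -0.3]
opening: 0.996
6.47 [ 0.4601 -0.1086  0.1644] op 0.996 F [ 1.4  0.9 -0.3] q6 [-0.47 -1.96] (array([2.47, 6.31, 1.87]), array([ 0.034, -0.04 , -0.029]))
```

```bash
python3 -m jog '[[[2.2,2.5,1.7],[0.034,-0.04,-0.03],8.5],[[0.3,3.5,0.3],[0,0,0],8.5],[[0,0,0],[0,0,0],8.5],[[0,0,0],[0,0,0],8.5]]'
python3 w.py .4455 -.0845 .013 -2.4
```

```text
time_s: 6.8
eef_pos: [0.4412, -0.0745, 0.1028]
eef_rot: [0.51, -0.51, -0.491, 0.489]
wrist_force: [0.3, 0.1, -0.2]
opening: 0.995
6.8 [ 0.4412 -0.0745  0.1028] op 0.995 F [ 0.3  0.1 -0.2] q6 [-0.44 -1.97] (array([-1.01,  8.98, -0.45]), array([0.002, 0.001, 0.003]))
```

```bash
python3 -m jog '[[[-1,0,-0.4],[0,0,0],8.5],[[0,0,0],[0,0,0],8.5],[[0,0,0],[0,0,0],8.5]]'; python3 w.py .4455 -.0845 .013 -2.4
python3 -m jog '[[[0,2.5,0],[0,0,0],8.5],[[0,2.5,0],[0,0,0],8.5],[[0,2.5,0],[0,0,0],8.5],[[0,1,0],[0,0,0],8.5],[[0,0,0],[0,0,0],8.5]]'
python3 w.py .4455 -.0845 .013 -2.4
```

```text
time_s: 7.05
eef_pos: [0.4479, -0.0879, 0.1064]
eef_rot: [-0.51, 0.512, 0.49, -0.487]
wrist_force: [0.2, 0.5, -0.2]
opening: 0.998
7.05 [ 0.4479 -0.0879  0.1064] op 0.998 F [ 0.2  0.5 -0.2] q6 [-0.46 -1.99] (array([0.33, 9.34, 0.31]), array([ 0.006, -0.002,  0.001]))
time_s: 7.47
eef_pos: [0.4591, -0.0972, 0.0275]
eef_rot: [-0.504, 0.522, 0.491, -0.482]
wrist_force: [-0.7, 0.6, 0.1]
opening: 0.997
7.47 [ 0.4591 -0.0972  0.0275] op 0.997 F [-0.7  0.6  0.1] q6 [-0.46 -1.98] (array([1.21, 1.4 , 1.46]), array([ 0.026, -0.011, -0.008]))
```

```bash
python3 -m jog '[[[0.9,0.3,1],[0.026,-0.01,0],8.5],[[0.2,0.5,0.3],[0,0,0],8.5],[[0,0,0],[0,0,0],8.5]]'
python3 w.py .4455 -.0845 .013 -2.4
```

```text
time_s: 7.72
eef_pos: [0.4481, -0.0872, 0.0212]
eef_rot: [-0.509, 0.514, 0.486, -0.491]
wrist_force: [0.2, 0.6, -0.2]
opening: 0.996
7.72 [ 0.4481 -0.0872  0.0212] op 0.996 F [ 0.2  0.6 -0.2] q6 [-0.45 -1.96] (array([0.26, 0.82, 0.27]), array([ 0.001, -0.003, -0.01 ]))
```

```bash
python3 -m jog '[[[0.2,0.5,0.2],[0,0,0],8.5],[[0,0.3,0],[0,0,0],6],[[0,0,0],[0,0,0],4],[[0,0,0],[0,0,0],3],[[0,0,0],[0,0,0],3],[[0,0,0],[0,0,0],3]]'
python3 w.py .4455 -.0845 .013 -2.4
```

```text
time_s: 8.22
eef_pos: [0.448, -0.0853, 0.0152]
eef_rot: [-0.507, 0.515, 0.487, -0.491]
wrist_force: [0.1, -1.1, -3.5]
opening: 0.553
8.22 [ 0.448  -0.0853  0.0152] op 0.553 F [ 0.1 -1.1 -3.5] q6 [-0.44 -1.96] (array([0.08, 0.22, 0.26]), array([ 0.006, -0.002, -0.012]))
```

```bash
cat > s.py <<'E'
from h import *; from bench import ctrl
o=ctrl.get_obs(); X=rot(o).as_matrix(); print(round(o["time_s"],2),o["eef_pos"].round(4),"F",o["wrist_force"].round(2),"Ttool",(X.T@o["torque"]).round(3),"tilt",np.degrees(np.arcsin(X[2,2])).round(1),"op",round(o["opening"],3))
E
python3 -m jog '[[[0,-2,0],[0,0,0],3],[[0,-3,0],[0,0,0],3],[[0,-3,0],[0,0,0],3],[[0,-2,0],[0,0,0],3],[[0,0,0],[0,0,0],3],[[0,0,0],[0,0,0],3]]'; python3 s.py
python3 -m jog '[[[0,0,0],[0.12,0,0],3],[[0,0,0],[0.12,0,0],3],[[0,0,0],[0.12,0,0],3],[[0,0,0],[0,0,0],3],[[0,0,0],[0,0,0],3],[[0,0,0],[0,0,0],3],[[0,0,0],[0,0,0],3],[[0,0,0],[0,0,0],3]]'; python3 s.py
python3 -m jog '[[[0,0,0],[-0.12,0,0],3],[[0,0,0],[-0.12,0,0],3],[[0,0,0],[-0.12,0,0],3],[[0,0,0],[0,0,0],3],[[0,0,0],[0,0,0],3]]';python3 s.py
python3 -m jog '[[[0,0,0],[-0.12,0,0],3],[[0,0,0],[-0.12,0,0],3],[[0,0,0],[-0.12,0,0],3],[[0,0,0],[0,0,0],3],[[0,0,0],[0,0,0],3],[[0,0,0],[0,0,0],3],[[0,0,0],[0,0,0],3],[[0,0,0],[0,0,0],3]]'; python3 s.py
python3 -m jog '[[[0,0,0],[0.12,0,0],3],[[0,0,0],[0.12,0,0],3],[[0,0,0],[0.12,0,0],3],[[0,0,0],[0,0,0],3],[[0,0,0],[0,0,0],3]]'; python3 s.py
```

```text
time_s: 8.72
eef_pos: [0.4431, -0.0823, 0.1148]
eef_rot: [-0.51, 0.512, 0.486, -0.492]
wrist_force: [-0.7, -0.2, -4.8]
opening: 0.553
8.72 [ 0.4431 -0.0823  0.1148] F [-0.66 -0.22 -4.77] Ttool [-0.009  0.02   0.031] tilt 0.3 op 0.553
time_s: 9.38
eef_pos: [0.4332, -0.0789, 0.1013]
eef_rot: [0.601, -0.403, -0.384, 0.575]
wrist_force: [0.8, -0.2, -3.7]
opening: 0.553
9.38 [ 0.4332 -0.0789  0.1013] F [ 0.77 -0.2  -3.67] Ttool [-0.396 -0.007  0.003] tilt 22.4 op 0.553
time_s: 9.8
eef_pos: [0.4286, -0.0777, 0.0991]
eef_rot: [0.516, -0.507, -0.482, 0.493]
wrist_force: [0.3, -0.4, -3.8]
opening: 0.552
9.8 [ 0.4286 -0.0777  0.0991] F [ 0.34 -0.41 -3.77] Ttool [-0.077 -0.022  0.029] tilt 1.2 op 0.552
time_s: 10.47
eef_pos: [0.4343, -0.0811, 0.1047]
eef_rot: [-0.416, 0.592, 0.563, -0.4]
wrist_force: [0.3, 0.1, -3.4]
opening: 0.551
10.47 [ 0.4343 -0.0811  0.1047] F [ 0.34  0.08 -3.43] Ttool [0.271 0.015 0.064] tilt -19.6 op 0.551
time_s: 10.88
eef_pos: [0.4376, -0.0822, 0.1041]
eef_rot: [0.519, -0.504, -0.477, 0.499]
wrist_force: [-0.3, 0.3, -4.1]
opening: 0.55
10.88 [ 0.4376 -0.0822  0.1041] F [-0.27  0.35 -4.1 ] Ttool [-0.085 -0.079 -0.051] tilt 2.1 op 0.55
```

```bash
H='[[[0,0,0],[0,0,0],3]]'
python3 -m jog '[[[0,0,0],[0.06,0,0],3],[[0,0,0],[0,0,0],3],[[0,0,0],[0,0,0],3],[[0,0,0],[0,0,0],3],[[0,0,0],[0,0,0],3],[[0,0,0],[0,0,0],3],[[0,0,0],[0,0,0],3],[[0,0,0],[0,0,0],3],[[0,0,0],[0,0,0],3]]' >/dev/null; python3 s.py
for i in 1 2; do python3 -m jog '[[[0,0,0],[0,0,0],3]]'>/dev/null; python3 s.py; done
python3 -m jog '[[[0,0,0],[-0.10,0,0],3],[[0,0,0],[-0.08,0,0],3],[[0,0,0],[0,0,0],3],[[0,0,0],[0,0,0],3],[[0,0,0],[0,0,0],3],[[0,0,0],[0,0,0],3],[[0,0,0],[0,0,0],3],[[0,0,0],[0,0,0],3],[[0,0,0],[0,0,0],3]]' >/dev/null; python3 s.py
for i in 1 2; do python3 -m jog '[[[0,0,0],[0,0,0],3]]'>/dev/null; python3 s.py; done
```

```text
11.63 [ 0.4372 -0.0814  0.1047] F [-1.04  0.38 -4.66] Ttool [ 0.041  0.034 -0.015] tilt 4.8 op 0.555
11.72 [ 0.4371 -0.0815  0.1048] F [-1.06 -0.68 -4.49] Ttool [ 0.031 -0.06  -0.033] tilt 4.8 op 0.554
11.8 [ 0.4371 -0.0815  0.1049] F [-0.16  0.91 -3.82] Ttool [ 0.046  0.032 -0.032] tilt 4.7 op 0.553
12.55 [ 0.4389 -0.0823  0.1048] F [-0.46  0.69 -4.7 ] Ttool [ 0.09  -0.019  0.056] tilt -5.5 op 0.552
12.63 [ 0.4392 -0.0824  0.1048] F [ 0.38  0.04 -4.08] Ttool [ 0.107  0.032 -0.016] tilt -5.5 op 0.556
12.72 [ 0.4394 -0.0824  0.1048] F [-0.14  0.08 -4.69] Ttool [-0.051 -0.043 -0.032] tilt -5.4 op 0.554
```

```bash
cat > r.py <<'E'
import sys,json; from h import *; from bench import ctrl
# r.py add FILE | r.py show FILE...
if sys.argv[1]=="add":
    o=ctrl.get_obs(); X=rot(o).as_matrix(); open(sys.argv[2],"a").write(json.dumps([float(np.degrees(np.arcsin(X[2,2]))),*(X.T@o["torque"]),*(X.T@o["wrist_force"]),*o["joint_efforts"][3:],o["time_s"]])+"\n")
else:
    for f in sys.argv[2:]:
        a=np.array([json.loads(l) for l in open(f)]); print(f,len(a),"tilt,T3,F3,eff456,t",a.mean(0).round(3),"se Tx",(a[:,1].std()/len(a)**.5).round(3),"eff",a[:,7:10].std(0).round(4))
E
for i in 1 2 3 4 5 6 7 8 9 10; do python3 -m jog '[[[0,0,0],[0,0,0],3]]'>/dev/null; python3 r.py add Cm; done
python3 -m jog '[[[0,0,0],[0.10,0,0],3],[[0,0,0],[0.1,0,0],3],[[0,0,0],[0,0,0],3],[[0,0,0],[0,0,0],3],[[0,0,0],[0,0,0],3],[[0,0,0],[0,0,0],3],[[0,0,0],[0,0,0],3],[[0,0,0],[0,0,0],3]]' >/dev/null
for i in 1 2 3 4 5 6 7 8 9 10; do python3 -m jog '[[[0,0,0],[0,0,0],3]]'>/dev/null; python3 r.py add Cp; done
python3 r.py show Cm Cp; cat Cp | cut -c1-40
```

```text
Cm 10 tilt,T3,F3,eff456,t [-5.4330e+00  5.3000e-02 -7.0000e-03 -2.1000e-02  1.3000e-01  3.9440e+00
  7.8900e-01  1.3800e-01 -4.7500e-01 -1.0000e-03  1.3175e+01] se Tx 0.023 eff [0.0005 0.0009 0.0002]
Cp 10 tilt,T3,F3,eff456,t [ 6.0490e+00 -7.1000e-02  7.0000e-03 -2.6000e-02  2.2000e-01  3.8420e+00
 -3.3300e-01 -2.2700e-01  5.3200e-01  0.0000e+00  1.4675e+01] se Tx 0.023 eff [0.0021 0.0036 0.0006]
[6.129671810808021, -0.11517846467461468
[6.090305448143823, -0.19600409792522347
[6.060179669167469, -0.169598710081487, 
[6.043127754985931, -0.09937123073129518
[6.033479947032943, -0.08094299048590292
[6.026285330791896, -0.06812420139682776
[6.023678497605967, -0.03011427692379763
[6.025145545010908, 0.024084211704798127
[6.0284513946027865, -1.7048196607950135
[6.031881408311048, 0.028663244154804868
```

```bash
cat > e.py <<'E'
from h import *; from bench import ctrl
o=ctrl.get_obs(); X=rot(o).as_matrix(); e=o["joint_efforts"]; print(round(o["time_s"],2),"tilt",np.degrees(np.arcsin(X[2,2])).round(2),"e45",e[3:5].round(4),"n",(np.sign(e[4])*np.hypot(*e[3:5])).round(4),"Tx",(X.T@o["torque"])[0].round(3))
E
python3 -m jog '[[[0,0,0],[-0.06,0,0],3],[[0,0,0],[0,0,0],3],[[0,0,0],[0,0,0],3],[[0,0,0],[0,0,0],3],[[0,0,0],[0,0,0],3],[[0,0,0],[0,0,0],3],[[0,0,0],[0,0,0],3]]' >/dev/null; python3 e.py
python3 -m jog '[[[0,0,0],[-0.09,0,0],3]]' >/dev/null; python3 e.py
for i in 1 2 3 4 5 6 7 8 9 10 11 12 13 14; do python3 -m jog '[[[0,0,0],[0,0,0],3]]'>/dev/null; python3 e.py; done
```

```text
15.63 tilt 2.74 e45 [-0.1227  0.2122] n 0.2452 Tx 0.067
15.72 tilt -2.47 e45 [-0.9651  2.3079] n 2.5016 Tx -0.009
15.8 tilt -2.38 e45 [ 0.364  -1.7898] n -1.8264 Tx 0.164
15.88 tilt -2.33 e45 [ 0.1615 -0.2139] n -0.268 Tx 0.041
15.97 tilt -2.23 e45 [ 0.0849 -0.3804] n -0.3897 Tx 0.076
16.05 tilt -2.19 e45 [ 0.0534 -0.2081] n -0.2149 Tx 0.018
16.13 tilt -2.16 e45 [ 0.0378 -0.2195] n -0.2228 Tx -0.0
16.22 tilt -2.15 e45 [ 0.0317 -0.1994] n -0.2019 Tx -0.003
16.3 tilt -2.14 e45 [ 0.0282 -0.2012] n -0.2032 Tx 0.004
16.38 tilt -2.14 e45 [ 0.0262 -0.197 ] n -0.1988 Tx 0.002
16.47 tilt -2.14 e45 [ 0.0244 -0.1943] n -0.1958 Tx 0.039
16.55 tilt -2.13 e45 [ 0.0224 -0.1895] n -0.1908 Tx -0.031
16.63 tilt -2.13 e45 [ 0.0201 -0.1846] n -0.1856 Tx -0.018
16.72 tilt -2.13 e45 [ 0.0183 -0.1791] n -0.1801 Tx -0.001
16.8 tilt -2.14 e45 [ 0.0161 -0.1742] n -0.1749 Tx 0.006
16.88 tilt -2.14 e45 [ 0.0145 -0.169 ] n -0.1697 Tx -0.0
```

```bash
python3 -m jog '[[[0,0,0],[0.037,0,0],3],[[0,0,0],[0,0,0],3]]'>/dev/null; python3 w.py .448 -.0853 .0165 -2.4
```

```text
17.05 [ 0.4383 -0.0824  0.1048] op 0.55 F [ 0.4 -0.8 -3.1] q6 [-0.45 -1.97] (array([-0.17,  8.83, -0.99]), array([-0.001, -0.006, -0.008]))
```

```bash
python3 -m jog '[[[-0.2,2,-0.5],[0,0,0],3],[[0,2,0],[0,0,0],3],[[0,2,0],[0,0,0],3],[[0,1,0],[0,0,0],3],[[0,0,0],[0,0,0],3],[[0,0,0],[0,0,0],3]]'>/dev/null; python3 w.py .448 -.0853 .0165 -2.4
```

```text
17.55 [ 0.446  -0.0861  0.0338] op 0.556 F [ 0.4  0.5 -2.8] q6 [-0.45 -1.97] (array([ 0.11,  1.73, -0.18]), array([ 0.008, -0.005, -0.01 ]))
```

```bash
python3 -m jog '[[[0.1,0.6,-0.2],[0.008,0,-0.01],3],[[0,0.6,0],[0,0,0],3],[[0,0.3,0],[0,0,0],3],[[0,0,0],[0,0,0],3],[[0,0,0],[0,0,0],3]]'>/dev/null; python3 w.py .448 -.0853 .0155 -2.4
```

```text
17.97 [ 0.4505 -0.0862  0.02  ] op 0.55 F [ 0.7  0.  -3.3] q6 [-0.45 -1.97] (array([0.07, 0.45, 0.26]), array([ 0.005, -0.005, -0.001]))
```

```bash
python3 -m jog '[[[0.1,0.3,0.25],[0,0,0],3],[[0,0.2,0],[0,0,0],3],[[0,0.1,0],[0,0,0],3],[[0,0,0],[0,0,0],3]]'>/dev/null; python3 w.py .448 -.0853 .0152 -2.4
```

```text
18.3 [ 0.4491 -0.0854  0.0155] op 0.554 F [ 0.6  0.4 -3.4] q6 [-0.45 -1.98] (array([0.01, 0.03, 0.11]), array([ 0.007, -0.004, -0.002]))
```

```bash
python3 -m jog '[[[0,0.15,0],[0,0,0],3],[[0,0,0],[0,0,0],5.5],[[0,0,0],[0,0,0],8.5],[[0,0,0],[0,0,0],8.5],[[0,0,0],[0,0,0],8.5],[[0,-2,0],[0,0,0],8.5],[[0,-3,0],[0,0,0],8.5],[[0,-3,0],[0,0,0],8.5],[[0,-2,0],[0,0,0],8.5],[[0,0,0],[0,0,0],8.5]]'>/dev/null; python3 w.py .482 .075 .1 -5.2
```

```text
19.13 [ 0.4487 -0.0854  0.1187] op 0.989 F [ 0.9 -0.4  1. ] q6 [-0.45 -1.98] (array([16.18,  1.85, -2.58]), array([ 0.007,  0.045, -0.002]))
```

```bash
python3 -m jog '[[[3.2,0,-0.7],[0,0.04,0],8.5],[[3.2,0.3,-0.6],[0,0,0],8.5],[[3.2,0.3,-0.6],[0,0,0],8.5],[[3.2,0.3,-0.5],[0,0,0],8.5],[[2,0.3,-0.2],[0,0,0],8.5],[[0,0,0],[0,0,0],8.5],[[0,0,0],[0,0,0],8.5]]'>/dev/null; python3 w.py .482 .075 .1 -5.2
```

```text
19.72 [0.4896 0.0632 0.1045] op 0.999 F [-0.8 -1.5  0.8] q6 [-0.11 -1.58] (array([1.1 , 0.44, 0.87]), array([ 0.013, -0.003, -0.004]))
```

```bash
python3 -m jog '[[[1.1,1,0.9],[0.013,0,0],8.5],[[0,2,0],[0,0,0],8.5],[[0,2,0],[0,0,0],8.5],[[0,1,0],[0,0,0],8.5],[[0,0,0],[0,0,0],8.5],[[0,0,0],[0,0,0],8.5]]'>/dev/null; python3 w.py .482 .075 .015 -5.2
```

```text
20.22 [0.4776 0.0732 0.0387] op 0.994 F [-0.1 -0.6  0.1] q6 [-0.09 -1.56] (array([ 0.23,  2.37, -0.44]), array([-0.007, -0.008, -0.005]))
```

```bash
python3 -m jog '[[[0.2,1,-0.4],[0,0,0],8.5],[[0,0.8,0],[0,0,0],8.5],[[0,0.4,0],[0,0,0],8.5],[[0,0,0],[0,0,0],8.5],[[0,0,0],[0,0,0],5],[[0,0,0],[0,0,0],3],[[0,0,0],[0,0,0],3],[[0,0,0],[0,0,0],3],[[0,0,0],[0,0,0],3]]'>/dev/null; python3 w.py .482 .075 .015 -5.2
```

```text
20.97 [0.4836 0.0733 0.0196] op 0.555 F [ 0.3 -0.5 -3.8] q6 [-0.09 -1.56] (array([0.15, 0.46, 0.18]), array([-0.002, -0.011, -0.004]))
```

```bash
python3 -m jog '[[[0,-2,0],[0,0,0],3],[[0,-3,0],[0,0,0],3],[[0,-3,0],[0,0,0],3],[[0,-2,0],[0,0,0],3],[[0,0,0],[0,0,0],3],[[0,0,0],[0.1,0,0],3],[[0,0,0],[0,0,0],3],[[0,0,0],[0,0,0],3],[[0,0,0],[0,0,0],3],[[0,0,0],[0,0,0],3],[[0,0,0],[0,0,0],3],[[0,0,0],[0,0,0],3]]'>/dev/null; python3 e.py
python3 -m jog '[[[0,0,0],[-0.06,0,0],3],[[0,0,0],[0,0,0],3],[[0,0,0],[0,0,0],3],[[0,0,0],[0,0,0],3],[[0,0,0],[0,0,0],3],[[0,0,0],[0,0,0],3],[[0,0,0],[0,0,0],3]]' >/dev/null; python3 e.py
python3 -m jog '[[[0,0,0],[-0.09,0,0],3]]' >/dev/null; python3 e.py
for i in 1 2 3 4 5 6 7 8 9 10 11 12; do python3 -m jog '[[[0,0,0],[0,0,0],3]]'>/dev/null; python3 e.py; done
python3 -m jog '[[[0,0,0],[-0.06,0,0],3],[[0,0,0],[0,0,0],3],[[0,0,0],[0,0,0],3],[[0,0,0],[0,0,0],3],[[0,0,0],[0,0,0],3],[[0,0,0],[0,0,0],3],[[0,0,0],[0,0,0],3]]' >/dev/null; python3 e.py; python3 s.py
```

```text
21.97 tilt 6.85 e45 [-0.022   0.6837] n 0.684 Tx -0.141
22.55 tilt 3.44 e45 [-0.0225  0.3649] n 0.3656 Tx -0.027
22.63 tilt -1.79 e45 [0.0999 2.7515] n 2.7533 Tx 0.067
22.72 tilt -1.68 e45 [-0.1684 -1.8019] n -1.8097 Tx 0.118
22.8 tilt -1.63 e45 [-0.005 -0.122] n -0.1221 Tx -0.033
22.88 tilt -1.53 e45 [-0.0362 -0.2942] n -0.2964 Tx -0.015
22.97 tilt -1.49 e45 [-0.026  -0.1199] n -0.1227 Tx 0.095
23.05 tilt -1.47 e45 [-0.0279 -0.1382] n -0.141 Tx 0.038
23.13 tilt -1.46 e45 [-0.0272 -0.1247] n -0.1276 Tx -0.015
23.22 tilt -1.45 e45 [-0.0278 -0.1315] n -0.1344 Tx -0.033
23.3 tilt -1.45 e45 [-0.0285 -0.1537] n -0.1563 Tx -0.011
23.38 tilt -1.44 e45 [-0.0286 -0.1372] n -0.1401 Tx 0.022
23.47 tilt -1.44 e45 [-0.0288 -0.1379] n -0.1409 Tx 0.075
23.55 tilt -1.43 e45 [-0.0288 -0.1374] n -0.1404 Tx 0.031
23.63 tilt -1.43 e45 [-0.0287 -0.1368] n -0.1398 Tx 0.008
24.22 tilt -4.76 e45 [-0.0313 -0.4631] n -0.4641 Tx 0.056
24.22 [0.4761 0.0737 0.1138] F [ 0.5   0.61 -3.61] Ttool [0.056 0.032 0.   ] tilt -4.8 op 0.55
```

```bash
for i in 1 2 3 4 5 6 ; do python3 -m jog '[[[0,0,0],[0,0,0],3]]'>/dev/null; python3 e.py; done
python3 -m jog '[[[0,0,0],[0.1,0,0],3],[[0,0,0],[0.1,0,0],3]]' >/dev/null; 
for i in 1 2 3 4 5 6 7 8 9 10 11 12 13 14 15 16 17 18; do python3 -m jog '[[[0,0,0],[0,0,0],3]]'>/dev/null; python3 e.py; done
```

```text
24.3 tilt -4.75 e45 [-0.0316 -0.468 ] n -0.4691 Tx 0.1
24.38 tilt -4.74 e45 [-0.0318 -0.4686] n -0.4697 Tx 0.08
24.47 tilt -4.73 e45 [-0.032  -0.4698] n -0.4708 Tx 0.086
24.55 tilt -4.72 e45 [-0.032  -0.4712] n -0.4723 Tx 0.049
24.63 tilt -4.72 e45 [-0.0322 -0.4703] n -0.4714 Tx 0.042
24.72 tilt -4.72 e45 [-0.0324 -0.47  ] n -0.4711 Tx 0.041
24.97 tilt 7.3 e45 [0.0956 2.1149] n 2.117 Tx -0.144
25.05 tilt 7.25 e45 [-0.0406  0.9374] n 0.9383 Tx -0.176
25.13 tilt 7.14 e45 [-0.0149  0.8408] n 0.8409 Tx -0.078
25.22 tilt 7.05 e45 [-0.0232  0.7197] n 0.7201 Tx -0.137
25.3 tilt 6.97 e45 [-0.0252  0.722 ] n 0.7225 Tx -0.154
25.38 tilt 6.91 e45 [-0.0223  0.6901] n 0.6904 Tx -0.137
25.47 tilt 6.85 e45 [-0.0214  0.6921] n 0.6924 Tx -0.094
25.55 tilt 6.8 e45 [-0.0209  0.6946] n 0.6949 Tx -0.09
25.63 tilt 6.77 e45 [-0.02    0.6955] n 0.6958 Tx -0.136
25.72 tilt 6.75 e45 [-0.0197  0.6947] n 0.695 Tx -0.133
25.8 tilt 6.73 e45 [-0.0196  0.6931] n 0.6933 Tx -0.114
25.88 tilt 6.72 e45 [-0.0192  0.6915] n 0.6918 Tx -0.161
25.97 tilt 6.72 e45 [-0.0196  0.6903] n 0.6906 Tx -0.14
26.05 tilt 6.72 e45 [-0.0195  0.6891] n 0.6894 Tx -0.156
26.13 tilt 6.72 e45 [-0.0198  0.6887] n 0.689 Tx -0.083
26.22 tilt 6.73 e45 [-0.0195  0.689 ] n 0.6893 Tx -0.164
26.3 tilt 6.74 e45 [-0.0198  0.689 ] n 0.6893 Tx -0.099
26.38 tilt 6.73 e45 [-0.0203  0.689 ] n 0.6893 Tx -0.133
```

B is quiet: its moment is steady with no drift and no knock. C showed a drift and a −1.7 N·m knock. B goes back down.

```bash
python3 -m jog '[[[0,0,0],[-0.117,0,0],3],[[0,0,0],[0,0,0],3]]'>/dev/null; python3 w.py .4836 .0733 .0196 -4.6
```

```text
26.55 [0.4703 0.0747 0.1097] op 0.552 F [-1.4  0.1 -5. ] q6 [-0.09 -1.56] (array([ 0.05,  9.01, -1.39]), array([-0.005, -0.021, -0.005]))
```

```bash
python3 -m jog '[[[0,2,-1],[0,-0.015,0],3],[[0,2,0],[0,0,0],3],[[0,2,0],[0,0,0],3],[[0,1,0],[0,0,0],3],[[0,0,0],[0,0,0],3],[[0,0,0],[0,0,0],3]]'>/dev/null; python3 w.py .4836 .0733 .0196 -4.6
```

```text
27.05 [0.482  0.0732 0.0403] op 0.553 F [ 0.1 -0.  -3.4] q6 [-0.09 -1.57] (array([ 0.04,  2.07, -0.17]), array([-0.009, -0.005, -0.005]))
```

```bash
python3 -m jog '[[[0,0.8,0],[-0.009,0,-0.005],3],[[0,0.7,0],[0,0,0],3],[[0,0.3,0],[0,0,0],3],[[0,0,0],[0,0,0],3],[[0,0,0],[0,0,0],3]]'>/dev/null; python3 w.py .4836 .0733 .0196 -4.6
```

```text
27.47 [0.4858 0.0728 0.0256] op 0.55 F [ 0.5 -0.1 -3.6] q6 [-0.09 -1.58] (array([0.03, 0.6 , 0.23]), array([ 0.004, -0.005, -0.   ]))
```

```bash
python3 -m jog '[[[0,0.5,0.2],[0.004,0,0],3],[[0,0.2,0],[0,0,0],3],[[0,0,0],[0,0,0],3],[[0,0,0],[0,0,0],3]]'>/dev/null; python3 w.py .4836 .0733 .0196 -4.6
```

```text
27.8 [0.4851 0.073  0.0196] op 0.553 F [ 0.2  0.3 -3.4] q6 [-0.09 -1.58] (array([ 0.02, -0.  ,  0.15]), array([ 0.002, -0.005, -0.   ]))
```

```bash
python3 -m jog '[[[0,0.15,0.1],[0,0,0],3],[[0,0,0],[0,0,0],5.5],[[0,0,0],[0,0,0],8.5],[[0,0,0],[0,0,0],8.5],[[0,0,0],[0,0,0],8.5],[[0,-2,0],[0,0,0],8.5],[[0,-3,0],[0,0,0],8.5],[[0,-3,0],[0,0,0],8.5],[[0,-2,0],[0,0,0],8.5],[[0,0,0],[0,0,0],8.5]]'>/dev/null; python3 w.py .448 -.0853 .1 -2.4
```

```text
28.63 [0.4843 0.073  0.1229] op 0.996 F [0.1 0.9 0.1] q6 [-0.09 -1.58] (array([-16.08,   2.29,   2.27]), array([ 0.003, -0.044, -0.   ]))
```

```bash
python3 -m jog '[[[-3.2,0.2,0.5],[0,-0.04,0],8.5],[[-3.2,0.3,0.5],[0,0,0],8.5],[[-3.2,0.3,0.5],[0,0,0],8.5],[[-3.2,0.3,0.5],[0,0,0],8.5],[[-2.4,0.3,0.3],[0,0,0],8.5],[[0,0,0],[0,0,0],8.5],[[0,0,0],[0,0,0],8.5]]'>/dev/null; python3 w.py .448 -.0853 .1 -2.4;  python3 - <<'E'
from h import *; from bench import imaging
for n in("top","side"):
    c=imaging.camera(n); P=cloud(c).reshape(-1,3)
    for k,b in {"A":(.476,.204),"B":(.482,.075),"C":(.4455,-.0845)}.items():
        Q=P[np.all((P>[b[0]-.075,b[1]-.06,.035])&(P<[b[0]+.075,b[1]+.06,.07]),1)]
        if len(Q)>50:
            c2,wh,a=cv2.minAreaRect((Q[:,:2]*1000).astype(np.float32)); print(n,k,len(Q),np.round(c2),np.round(wh),round(a,1))
    if n=="top": cv2.imwrite("pics/t2.png",c["frame"][:,:,::-1])
E
```

```text
29.22 [ 0.4532 -0.0819  0.1074] op 0.993 F [-0.3  0.8 -0.4] q6 [-0.44 -1.97] (array([-0.36,  0.73,  0.51]), array([ 0.008,  0.003, -0.   ]))
top A 557 [477. 203.] [107.  47.] 1.4
top B 544 [483.  71.] [ 48. 110.] 85.0
side A 1096 [476. 207.] [111.  51.] 1.0
side B 837 [483.  73.] [ 53. 111.] 84.1
side C 632 [447. -85.] [ 54. 112.] 85.7
```

B stands within about 3 mm of its start pose. Next I pick up C again.

```bash
python3 -m jog '[[[-0.3,1,0.5],[0.008,0,0],8.5],[[0,2,0],[0,0,0],8.5],[[0,2,0],[0,0,0],8.5],[[0,1,0],[0,0,0],8.5],[[0,0,0],[0,0,0],8.5],[[0,0,0],[0,0,0],8.5]]'>/dev/null; python3 w.py .448 -.0853 .015 -2.4
```

```text
29.82 [ 0.4479 -0.0785  0.0428] op 0.998 F [ 0.5 -0.8  0. ] q6 [-0.44 -1.98] (array([-0.68,  2.78, -0.03]), array([-0.001,  0.014, -0.   ]))
```

```bash
python3 -m jog '[[[-0.6,1,0],[0,0.014,0],8.5],[[0,1.1,0],[0,0,0],8.5],[[0,0.5,0],[0,0,0],8.5],[[0,0,0],[0,0,0],8.5],[[0,0,0],[0,0,0],5],[[0,0,0],[0,0,0],3],[[0,0,0],[0,0,0],3],[[0,0,0],[0,0,0],3],[[0,0,0],[0,0,0],3]]'>/dev/null; python3 s.py
python3 -m jog '[[[0,-2,0],[0,0,0],3],[[0,-3,0],[0,0,0],3],[[0,-3,0],[0,0,0],3],[[0,-3,0],[0,0,0],3],[[0,-1,0],[0,0,0],3],[[0,0,0],[0,0,0],3],[[0,0,0],[-0.12,0,0],3],[[0,0,0],[0,0,0],3],[[0,0,0],[0,0,0],3],[[0,0,0],[0,0,0],3],[[0,0,0],[0,0,0],3],[[0,0,0],[0,0,0],3]]'>/dev/null
for i in 1 2 3 4 5 6; do python3 -m jog '[[[0,0,0],[0,0,0],3]]'>/dev/null; python3 e.py; done
python3 -m jog '[[[0,0,0],[0.12,0,0],3],[[0,0,0],[0.1,0,0],3]]' >/dev/null; 
for i in 1 2 3 4 5 6 7 8 9 10 11 12 13 14 15 16 17 18; do python3 -m jog '[[[0,0,0],[0,0,0],3]]'>/dev/null; python3 e.py; done
```

```text
30.57 [ 0.45   -0.0853  0.0175] F [ 0.46 -0.23 -4.02] Ttool [-0.017  0.049 -0.003] tilt -0.2 op 0.556
31.65 tilt -5.87 e45 [ 0.2327 -0.4489] n -0.5057 Tx 0.098
31.73 tilt -5.84 e45 [ 0.2326 -0.4622] n -0.5175 Tx 0.068
31.82 tilt -5.83 e45 [ 0.2334 -0.4646] n -0.5199 Tx 0.063
31.9 tilt -5.82 e45 [ 0.2343 -0.4692] n -0.5244 Tx 0.047
31.98 tilt -5.81 e45 [ 0.2347 -0.4704] n -0.5257 Tx 0.015
32.07 tilt -5.81 e45 [ 0.2347 -0.4709] n -0.5261 Tx 0.056
32.32 tilt 7.43 e45 [-0.6026  1.8742] n 1.9687 Tx -0.152
32.4 tilt 7.37 e45 [-0.3714  0.9369] n 1.0078 Tx -0.155
32.48 tilt 7.26 e45 [-0.2618  0.8056] n 0.8471 Tx -0.134
32.57 tilt 7.16 e45 [-0.2209  0.6824] n 0.7172 Tx -0.145
32.65 tilt 7.07 e45 [-0.1965  0.6366] n 0.6662 Tx -0.037
32.73 tilt 6.99 e45 [-0.1846  0.6298] n 0.6563 Tx -0.089
32.82 tilt 6.93 e45 [-0.1928  0.6301] n 0.659 Tx -0.117
32.9 tilt 6.89 e45 [-0.1953  0.6397] n 0.6688 Tx -0.078
32.98 tilt 6.86 e45 [-0.1976  0.6403] n 0.6701 Tx -0.075
33.07 tilt 6.83 e45 [-0.1986  0.6406] n 0.6707 Tx -0.103
33.15 tilt 6.82 e45 [-0.1988  0.6391] n 0.6694 Tx -0.099
33.23 tilt 6.81 e45 [-0.1988  0.6379] n 0.6681 Tx -0.153
33.32 tilt 6.81 e45 [-0.1985  0.6368] n 0.667 Tx -0.089
33.4 tilt 6.82 e45 [-0.1982  0.636 ] n 0.6662 Tx -0.056
33.48 tilt 6.82 e45 [-0.1977  0.6357] n 0.6657 Tx -0.089
33.57 tilt 6.83 e45 [-0.1975  0.6356] n 0.6656 Tx -0.09
33.65 tilt 6.83 e45 [-0.197   0.6359] n 0.6657 Tx -0.09
33.73 tilt 6.83 e45 [-0.1972  0.6362] n 0.6661 Tx -0.084
```

```bash
python3 -m jog '[[[0,0,0],[-0.11,0,0],3]]'>/dev/null
for i in 1 2 3 4 5 6 7 8 9 10; do python3 -m jog '[[[0,0,0],[0,0,0],3]]'>/dev/null; python3 e.py; done
python3 -m jog '[[[0,0,0],[-0.11,0,0],3]]'>/dev/null
for i in 1 2 3 4 5 6 7 8 9 10 11 12; do python3 -m jog '[[[0,0,0],[0,0,0],3]]'>/dev/null; python3 e.py; done
python3 -m jog '[[[0,0,0],[0.105,0,0],3]]'>/dev/null
for i in 1 2 3 4 5 6 7 8 9 10; do python3 -m jog '[[[0,0,0],[0,0,0],3]]'>/dev/null; python3 e.py; done
```

```text
33.9 tilt 0.7 e45 [ 0.3041 -1.7249] n -1.7515 Tx 0.093
33.98 tilt 0.75 e45 [0.1392 0.0953] n 0.1687 Tx -0.004
34.07 tilt 0.84 e45 [ 0.0533 -0.0665] n -0.0852 Tx 0.023
34.15 tilt 0.86 e45 [0.0346 0.1149] n 0.12 Tx -0.037
34.23 tilt 0.87 e45 [0.0162 0.0947] n 0.0961 Tx 0.022
34.32 tilt 0.87 e45 [0.0134 0.1002] n 0.1011 Tx 0.029
34.4 tilt 0.86 e45 [0.0131 0.0858] n 0.0868 Tx 0.032
34.48 tilt 0.85 e45 [0.0139 0.0802] n 0.0814 Tx 0.037
34.57 tilt 0.86 e45 [0.0144 0.0753] n 0.0767 Tx -0.012
34.65 tilt 0.86 e45 [0.0146 0.0742] n 0.0756 Tx -0.007
34.82 tilt -5.3 e45 [ 0.6936 -2.4088] n -2.5067 Tx 0.225
34.9 tilt -5.26 e45 [ 0.3704 -0.3316] n -0.4971 Tx 0.073
34.98 tilt -5.15 e45 [ 0.2864 -0.6006] n -0.6654 Tx 0.065
35.07 tilt -5.14 e45 [ 0.2389 -0.3927] n -0.4596 Tx 0.055
35.15 tilt -5.14 e45 [ 0.2154 -0.4173] n -0.4696 Tx 0.01
35.23 tilt -5.15 e45 [ 0.2068 -0.3914] n -0.4427 Tx 0.02
35.32 tilt -5.16 e45 [ 0.34   -0.6144] n -0.7022 Tx -0.037
35.4 tilt -5.16 e45 [ 0.2036 -0.3967] n -0.4459 Tx 0.092
35.48 tilt -5.17 e45 [ 0.2068 -0.4047] n -0.4545 Tx -0.008
35.57 tilt -5.17 e45 [ 0.2083 -0.4101] n -0.46 Tx 0.035
35.65 tilt -5.17 e45 [ 0.2089 -0.4113] n -0.4613 Tx 0.027
35.73 tilt -5.17 e45 [ 0.2091 -0.411 ] n -0.4611 Tx -0.002
35.9 tilt 1.21 e45 [-0.4298  1.592 ] n 1.649 Tx -0.142
35.98 tilt 1.22 e45 [-0.1624  0.2099] n 0.2654 Tx -0.069
36.07 tilt 1.11 e45 [-0.0557  0.2882] n 0.2935 Tx -0.015
36.15 tilt 1.02 e45 [-0.0168  0.1378] n 0.1388 Tx -0.035
36.23 tilt 0.93 e45 [0.0021 0.1294] n 0.1294 Tx -0.019
36.32 tilt 0.85 e45 [0.0081 0.1062] n 0.1065 Tx 0.01
36.4 tilt 0.79 e45 [0.0098 0.1013] n 0.1017 Tx -0.036
36.48 tilt 0.74 e45 [0.0098 0.0945] n 0.095 Tx 0.007
36.57 tilt 0.71 e45 [0.0096 0.0904] n 0.0909 Tx -0.028
36.65 tilt 0.68 e45 [0.0095 0.0866] n 0.0871 Tx -0.052
```

C knocked again: a 0.26 N·m effort spike 0.5 s after the tilt reversed, about 13 times B's blip. C holds the steel ball, so I level it and carry it over the turntable.

```bash
python3 -m jog '[[[0,-1,0],[-0.012,0,0],3],[[0,-2,0],[0,0,0],3],[[0,-2,0],[0,0,0],3],[[0,0,0],[0,0,0],3]]'>/dev/null; python3 w.py .676 .090 .185 -2.4
```

```text
36.98 [ 0.4397 -0.0811  0.1851] op 0.556 F [ 1.1 -0.1 -3.5] q6 [-0.46 -1.99] (array([ 18.11,   0.17, -22.87]), array([-0.001, -0.001,  0.009]))
```

```bash
python3 -m jog '[[[1,0,-1.2],[0,0,0],3],[[2,0,-2.5],[0,0,0],3],[[2,0,-2.5],[0,0,0],3],[[2,0,-2.5],[0,0,0],3],[[2,0,-2.5],[0,0,0],3],[[2,0,-2.5],[0,0,0],3],[[2,0,-2.5],[0,0,0],3],[[2,0,-2.5],[0,0,0],3],[[1,0,-1.2],[0,0,0],3],[[0,0,0],[0,0,0],3],[[0,0,0],[0,0,0],3]]'>/dev/null; python3 w.py .676 .090 .185 -2.4
```

```text
37.9 [0.6539 0.0774 0.1815] op 0.553 F [ 0.6  0.5 -4.5] q6 [-0.07 -1.59] (array([ 1.36, -0.33, -2.15]), array([ 0.003, -0.004,  0.008]))
```

```bash
python3 -m jog '[[[0.7,-0.3,-1.1],[0.003,0,0.008],3],[[0.5,-0.2,-0.8],[0,0,0],3],[[0,0,0],[0,0,0],3],[[0,0,0],[0,0,0],3],[[0,0,0],[0,0,0],3],[[0,0,0],[0,0,0],3],[[0,0,0],[0,0,0],3],[[0,0,0],[0,0,0],3]]'>/dev/null; python3 w.py .676 .090 .185 -2.4; python3 s.py
```

```text
38.57 [0.669  0.0851 0.1834] op 0.551 F [ 0.3  0.4 -3.6] q6 [-0.05 -1.57] (array([ 0.52, -0.17, -0.67]), array([-0.007, -0.006, -0.   ]))
38.57 [0.669  0.0851 0.1834] F [ 0.28  0.41 -3.56] Ttool [ 0.008  0.038 -0.002] tilt 0.4 op 0.551
```

```bash
python3 -m jog '[[[0.5,-0.1,-0.6],[-0.007,0,0],3],[[0,0,0],[0,0,0],3],[[0,0,0],[0,0,0],3],[[0,0,0],[0,0,0],3],[[0,0,0],[0,0,0],3],[[0,0,0],[0,0,0],3],[[0,0,0],[0,0,0],3],[[0,0,0],[0,0,0],3],[[0,0,0],[0,0,0],3],[[0,0,0],[0,0,0],3]]'>/dev/null; python3 w.py .676 .090 .185 -2.4; python3 s.py
python3 - <<'E'
from h import *; from bench import imaging
im=[]
for n in("top","side"):
    c=imaging.camera(n); P=cloud(c).reshape(-1,3); im.append(c["frame"][:,:,::-1])
    for k,b in {"A":(.476,.204),"B":(.482,.075)}.items():
        Q=P[np.all((P>[b[0]-.075,b[1]-.06,.035])&(P<[b[0]+.075,b[1]+.06,.07]),1)]
        if len(Q)>50:
            c2,wh,a=cv2.minAreaRect((Q[:,:2]*1000).astype(np.float32)); print(n,k,np.round(c2),np.round(wh),round(a,1))
cv2.imwrite("pics/fin.png",cv2.resize(cv2.hconcat(im),(800,300),interpolation=cv2.INTER_AREA))
E
```

```text
39.4 [0.6756 0.0901 0.1847] op 0.555 F [-0.1 -0.9 -5.2] q6 [-0.04 -1.56] (array([-0.  , -0.03, -0.04]), array([ 0.001, -0.007, -0.   ]))
39.4 [0.6756 0.0901 0.1847] F [-0.13 -0.95 -5.22] Ttool [ 0.013 -0.092 -0.018] tilt -0.1 op 0.555
side A [476. 207.] [112.  51.] 1.9
side B [483.  72.] [ 55. 111.] 85.6
```

View pics/fin.png

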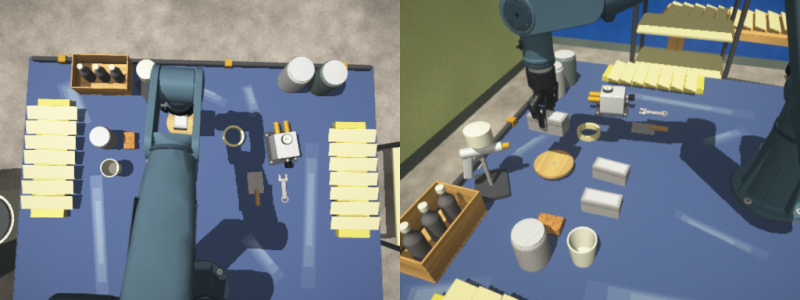

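The picture shows the tin held level at (548,122) in the side half, above the turntable at (553,163). The other two tins are standing, the bystanders look undisturbed and the knob is home.

```bash
python3 -c "
from bench import ctrl; print(ctrl.get_obs()['dq'].round(4)); print(ctrl.hand_in())"
```

```text
[-0.0013 -0.0016  0.0006  0.0007 -0.0023  0.0018]
the job is handed in; nothing more can be done
None
```

I bled the air line, found the rattling tin (tin C, the one nearest the manifold), and handed the job in at about 39.5 s. The arm is still holding that tin over the turntable.

- **Valve:** I pulled the knob about 30 mm to its stop (36 N) and pushed it home to its stop (35 N). Afterwards the camera put it back at its starting position.
- **Tin C:** it gave two clear knocks when tipped: 1.7 N·m at the wrist sensor, then 0.26 N·m in a joint effort on a second lift.
- **Tin B:** the middle tin gave only about 0.02 N·m and no shift in balance. I stood it back upright within about 3 mm of where it was.
- **Tin A:** I did not lift it, because C had already been found.
- **Final pose:** the hand is over the turntable centre within a few mm, tilted about 0.1°, and the joints are practically still. The tin's underside is about 137 mm above the disc, worked out from the grasp rather than measured.

**Weak checks:** the static balance readings were noisy. The parked-end comparison on C showed less than the expected 0.11 N·m shift, so choosing C rests mainly on the knocks. I checked the bystanders only by eye in the last picture, and nothing looked moved.

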